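# Pack the counting-frame repair kit

### The job

Pack the repair kit for a school's big counting frame: draw the long wooden rod all the way out of the grey stock tube, pull by pull, and lay it lengthwise in the rod lane of the open case, and put every loose big bead into the other lane. Then close the case lid and press it down until it snaps fully shut past its catch. Leave the lantern, padlock, torch and toy minibus where they are.

Things in the scene. Friction and masses are not known exactly. Their poses are not given: they have to be found in the camera images.
- stand: fixed wooden stand with the grey plastic stock tube lying level on it. Origin on the shelf right under the tube mouth; +x points into the tube (about away from the robot), z up. Base plank 80 mm wide, 16 mm high, from x = -155 to 275 mm.
- fork (a point): centre of the fork's floor (stand x -125, z 66 mm). Open-topped fork 10 mm thick along the rod: posts 28 mm apart inside, 48 mm over all, tops 110 mm above the shelf. The rod slides out through it towards stand -x; fingers do not pass through, so only short pulls fit between mouth and fork (120 mm clear). Beyond the fork the rod is free to grasp again.
- mouth (a point): centre of the tube mouth, 85 mm above the shelf, axes as the stand. Tube outer diameter 34 mm, bore 26 mm, 260 mm long, far end closed.
- rod_center (a point): centre of the wooden rod: 300 mm long, 13 mm thick (round, with 13 mm square ends 12 mm long), 60 g. x axis along the rod, at the start towards the end inside the tube. At the start 50 to 80 mm of it stick out of the mouth, its axis 80 mm above the shelf; it slides easily and rests on the bore and the fork when let go.
- case: fixed shallow wooden case, outside 360 x 180 mm, walls 5 mm thick, 42 mm high, inner floor 5 mm above the shelf. Origin: centre of its underside; x along its length, z up; lid hinge along its -y side (y = -90, z = 42 mm). A lengthwise divider 14 mm high parts a rod lane (+y half) and a bead lane (-y half).
- catch_top (a point): top of the brass spring catch, 30 mm wide, in the middle of the case's +y wall, 57 mm above the shelf
- rod_lane (a point): centre of the rod lane's floor; lane 350 mm (x) by 85 mm (y); axes as the case
- bead_lane (a point): centre of the bead lane's floor; lane 350 mm (x) by 80 mm (y); axes as the case
- lid (a joint): lid angle: 0 shut, 1.57 upright, 2.0 leaning fully back (about its start). Plywood 360 x 180 x 8 mm, 0.3 kg; shut, its top is 50 mm above the shelf. Damped hinge: tipped forward past upright it sinks slowly by itself until it rests on the catch at about 0.08; pressed there near its free edge with about 5 to 10 N it snaps past the catch and stays shut.
- lid_edge (a point): middle of the lid's free edge, on its outer face (180 mm from the hinge)
- bead1_mid (a point): centre of a big two-tone wooden counting bead standing on a flat end: barrel 36 mm across, 26 mm tall, 25 g (may be absent)
- bead2_mid (a point): centre of a big two-tone wooden counting bead standing on a flat end: barrel 36 mm across, 26 mm tall, 25 g (may be absent)
- bead3_mid (a point): centre of a big two-tone wooden counting bead standing on a flat end: barrel 36 mm across, 26 mm tall, 25 g (may be absent)
- bead4_mid (a point): centre of a big two-tone wooden counting bead standing on a flat end: barrel 36 mm across, 26 mm tall, 25 g (may be absent)
- lantern: solar lantern, black base 124 mm across, frosted bulb on top, 185 mm tall; bystander, leave alone; origin at the centre of its underside
- padlock: steel padlock, 46 x 22 x 70 mm; bystander, leave alone; origin at the centre of its underside
- torch: yellow plastic torch lying down, 160 mm long, 48 mm high; bystander, leave alone; origin at the centre of its underside
- minibus: painted tin toy minibus, 152 x 62 x 76 mm; bystander, leave alone; origin at the centre of its underside
Mind the look-alikes: they are no part of the job. What is shaped like the part that bears bead3_mid but blue or green is not meant. What is shaped like the part that bears bead4_mid but orange is not meant.

How it is judged:
On the way, in this order (a step that is already met when the one before it is completed fails the run):
1. the rod is drawn wholly out of the tube (x of rod_center in the frame of mouth below -0.152 m), for 0.1 s.
2. the rod lies in the rod lane and every bead in the bead lane, with the lid still open (y of rod_center in the frame of rod_lane between -0.041 and 0.041 m and x of rod_center in the frame of rod_lane between -0.032 and 0.032 m and z of rod_center in the frame of rod_lane below 0.016 m and angle between the x axis of rod_center and the x axis of case, either way round below 0.27 rad and y of bead1_mid in the frame of bead_lane between -0.03 and 0.03 m and x of bead1_mid in the frame of bead_lane between -0.165 and 0.165 m and z of each of bead1_mid, bead2_mid, bead3_mid, bead4_mid in the frame of bead_lane below 0.024 m and y of bead2_mid in the frame of bead_lane between -0.03 and 0.03 m and x of bead2_mid in the frame of bead_lane between -0.165 and 0.165 m and y of bead3_mid in the frame of bead_lane between -0.03 and 0.03 m and x of bead3_mid in the frame of bead_lane between -0.165 and 0.165 m and y of bead4_mid in the frame of bead_lane between -0.03 and 0.03 m and x of bead4_mid in the frame of bead_lane between -0.165 and 0.165 m and value of joint lid above 0.5 rad), for 0.2 s.
3. the lid is pressed shut past its catch (value of joint lid below 0.025 rad), for 0.2 s.
At the end, for the whole second after the job is handed in: Rod on the rod lane floor (centre within 41 mm across, 32 mm along, under 16 mm up, within 0.27 rad of the case length); every bead on the bead lane floor (within 30 mm of its middle line, 165 mm of its middle, centre under 24 mm up); lid latched (under 0.025 rad); at rest (y of rod_center in the frame of rod_lane between -0.041 and 0.041 m and x of rod_center in the frame of rod_lane between -0.032 and 0.032 m and z of rod_center in the frame of rod_lane below 0.016 m and angle between the x axis of rod_center and the x axis of case, either way round below 0.27 rad and y of bead1_mid in the frame of bead_lane between -0.03 and 0.03 m and x of bead1_mid in the frame of bead_lane between -0.165 and 0.165 m and z of each of bead1_mid, bead2_mid, bead3_mid, bead4_mid in the frame of bead_lane below 0.024 m and y of bead2_mid in the frame of bead_lane between -0.03 and 0.03 m and x of bead2_mid in the frame of bead_lane between -0.165 and 0.165 m and y of bead3_mid in the frame of bead_lane between -0.03 and 0.03 m and x of bead3_mid in the frame of bead_lane between -0.165 and 0.165 m and y of bead4_mid in the frame of bead_lane between -0.03 and 0.03 m and x of bead4_mid in the frame of bead_lane between -0.165 and 0.165 m and value of joint lid below 0.025 rad and linear speed of rod below 0.02 m/s); the robot touches nothing.
It fails at once if the lantern is moved more than 30 mm (distance of lantern from where it was at the start of the episode above 0.03 m).
It fails at once if the padlock is moved more than 30 mm (distance of padlock from where it was at the start of the episode above 0.03 m).
It fails at once if the torch is moved more than 30 mm (distance of torch from where it was at the start of the episode above 0.03 m).
It fails at once if the minibus is moved more than 30 mm (distance of minibus from where it was at the start of the episode above 0.03 m).
Of bead1, bead2, bead3, bead4 only 2 to 4 are there at a start; the rules pass over those that are not, and their reading is None.
At some moment in a run one of bead1, bead2, bead3, bead4 may be knocked a few centimetres aside while the robot is not near it.
Once in a run the grip may slacken for a moment while it holds something.
It also fails if it takes over 210 s, if anything falls off the work surface, if the arm or the gripper's body presses on something with over 40 N, if the wrist force passes 120 N, or if a joint passes its speed limit or range.

### The arm

A 7-joint arm with a two-finger parallel gripper is mounted at the origin on the work surface. World frame = base frame: x ahead of the robot, y to its left, z up, the work surface at z = 0. Lengths are in m, angles in rad, forces in N, time in s.
With the tool pointing down it reaches from about 0.425 to 0.925 m from the base axis. Payload 6.8 kg.
Tool frame: the origin (TCP) lies at the very end of the fingers, on their centre line; the grasp point (between the pads) lies 19 mm behind it (r.grip_point_offset is the distance from the TCP to the grasp point, in m); z points along the fingers, y is the line along which they close (so a half turn about z gives the same grasp; the last joint's range is limited). The gripper opens to 85 mm and grips with 20 to 120 N. Pads are 22 mm wide; open, the fingers measure 114 mm over their backs; the gripper's body (76 mm by 85 mm) begins 54 mm behind the grasp point. The pads swing forward as they close: fully open they stand 13 mm farther back than shut.
Start: joints at [1.116, 0.477, 0.022, 1.555, -0.011, 1.109, -0.083], TCP at [0.229, -0.635, 0.231] pointing down, gripper open.
Joint ranges: [-2.96, 2.96], [-0.34, 2.1], [-1.41, 1.46], [0.24, 2.44], [-1.37, 4.51], [0.17, 1.92], [-2.96, 2.96]. Speed limits (rad/s): [2.39, 2.39, 3.14, 3.14, 3.14, 3.14, 3.14].

### API

Orientations are given as a rotation vector (axis times angle).
In Python, from bench import status, eyes, r gives the robot as it stands.
- The arm moves only by the shell command python3 -m crank 'ROWS' [OPENING] [FORCE]. ROWS is JSON, a list of rows, each a list of 6 numbers: the shift along the tool's x, y, z normalised to -1 to 1, where 1 is 0.02 m, then the turn, a rotation vector about the tool's x, y, z normalised to -1 to 1, where 1 is 45 degrees. A call has 1 to 12 rows; each row shifts and turns the commanded pose from where the row before left it, along the tool's axes as they then stand; what a row does not reach is not made up. A row lasts 1/10 s, in which the tool goes at most 50 mm and 8.59 degrees, less where a joint would pass 70% of its speed; a pose out of reach is approached as far as the arm can. A call with a number of a shift or a turn outside -1 to 1 is refused whole. A call with a gripper value outside its range is refused whole. OPENING is the opening, from 0 (shut) to 1 (fully open), set as the call begins (- or left out, the last holds). The fingers move at their own pace and stop on an object; FORCE is the grip in N (left out, the last holds). Time passes only in rows, so rows that do not move let the fingers close. It gives the time, the measured TCP pose, the force, the opening and the grip force at its end, in the units of the state.
- status.get_obs(): the state, without advancing time (a new reading comes with each control period).
- eyes.grab_frame(name): name is "side" or "top"; returns a dict with "image" (480x640x3 uint8, red, green, blue), "depth" (480x640 float32, m along the optical axis (not along the pixel's ray), 0 where there is no reading), "fovy" (degrees; the focal length in pixels is half the picture's height over the tangent of half this angle, whatever the lens; pixels are square), "cx", "cy" (the principal point, pixels), "k1" (the pictures are not rectified: a ray, as slopes to the right and down, at radius r is drawn at 1 + k1 r^2 times it, then the intrinsics apply), "world_to_cam" (4x4, takes a point from world to camera coordinates). Camera axes: x right, y up, looking along -z (the intrinsics and any distortion apply to the point x, -y, -z); pixel columns grow to the right and rows downward; lengths in m; the calibration is good to about 2 mm. A picture is of the moment at which its call begins.
- r.hand_in(): hands the job in; it is judged then, once.
The state is a dict: "clock": time; "joints": joint angles; "qvel": joint speeds; "tau": joint torques, N m; "tcp_pos": TCP position; "orientation": TCP orientation; "contact_force": force on the tool from outside, world axes, zero at the start; "moment": the same for the moment, N m; "grip_width": finger opening in m; "gripper_force": force on a finger pad.
Only numpy, scipy, OpenCV 4.12 (cv2) and the standard library are available. Lean on these libraries where they do the work, as an engineer would, in place of code of your own. Each camera call takes 0.05 s, during which the arm holds its last target. There are 200 camera calls.

## Working session

There is one attempt and no reset: what is moved stays moved. The work goes in short steps, Python scripts to look and compute and a shell command to move; the robot and the scene stay as the last step left them, time stands still between calls to the robot, and variables do not carry over. Pictures are saved under pics/ and viewed, at most 17 in all, crops included, and the job is handed in when it is done.

```bash
mkdir -p pics; ls
cat > h.py <<'E'
import numpy as np, cv2
from bench import status, eyes, r
def grab(n):
    f=eyes.grab_frame(n); return f
def intr(f):
    F=240/np.tan(np.radians(f["fovy"])/2); return np.array([[F,0,f["cx"]],[0,F,f["cy"]],[0,0,1.]]),np.array([f["k1"],0,0,0,0.])
def slopes(f,uv):
    K,d=intr(f); return cv2.undistortPoints(np.float64(uv).reshape(-1,1,2),K,d).reshape(-1,2)
def ray(f,uv):
    s=slopes(f,uv); T=np.linalg.inv(np.array(f["world_to_cam"])); 
    d=np.c_[s[:,0],-s[:,1],-np.ones(len(s))]@T[:3,:3].T
    return T[:3,3],d
def onz(f,uv,z):
    o,d=ray(f,uv); return o+d*((z-o[2])/d[:,2])[:,None]
def dep(f,uv):
    o,d=ray(f,uv); u=np.int32(uv).reshape(-1,2); return o+d*f["depth"][u[:,1],u[:,0]][:,None]
def save(f,n,crop=None,s=1):
    im=f["image"][:,:,::-1]
    if crop: im=im[crop[1]:crop[3],crop[0]:crop[2]]
    cv2.imwrite("pics/"+n,cv2.resize(im,None,fx=s,fy=s))
E
python3 - <<'E'
from h import *
for n in("top","side"):
    f=grab(n); save(f,n+"0.png",s=1.25)
    T=np.linalg.inv(np.array(f["world_to_cam"])); print(n,T[:3,3].round(3),(-T[:3,2]).round(2),f["fovy"],f["k1"],(f["depth"]>0).mean())
print(status.get_obs())
E
```

```text
pics
top [0.371 0.046 1.443] [ 0.18  0.01 -0.98] 49.765900951598766 -0.07055258337558806 0.995888671875
side [-0.123  0.776  0.889] [ 0.57 -0.55 -0.61] 47.96222853512434 -0.043179534246393265 0.9958430989583333
{'clock': 0.1, 'joints': array([ 1.1159197 ,  0.47773302,  0.02233581,  1.55633002, -0.01150717,
        1.10926298, -0.08310923]), 'qvel': array([ 0.00047528, -0.00283675,  0.00024529, -0.00357971,  0.00038496,
        0.00058155,  0.00053713]), 'tau': array([ 4.28097017e-03, -5.97759211e+01,  1.61355726e+00, -2.81956083e+01,
        1.28511313e-02,  4.96555207e-03,  2.84884931e-05]), 'tcp_pos': array([ 0.22923421, -0.63433846,  0.23042186]), 'orientation': array([-3.09294741e+00, -5.41742685e-01,  5.99428626e-04]), 'contact_force': array([-0.21556897,  0.58450109, -0.72208827]), 'moment': array([ 0.00571381, -0.01126902, -0.05159047]), 'gripper_force': 0.0, 'grip_width': 0.08523978867464954}
```

View pics/top0.png

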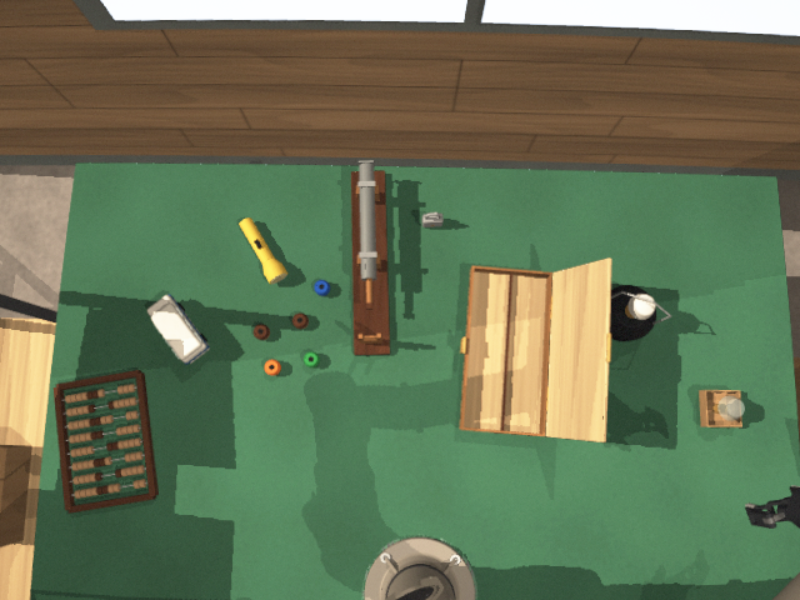

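View pics/side0.png

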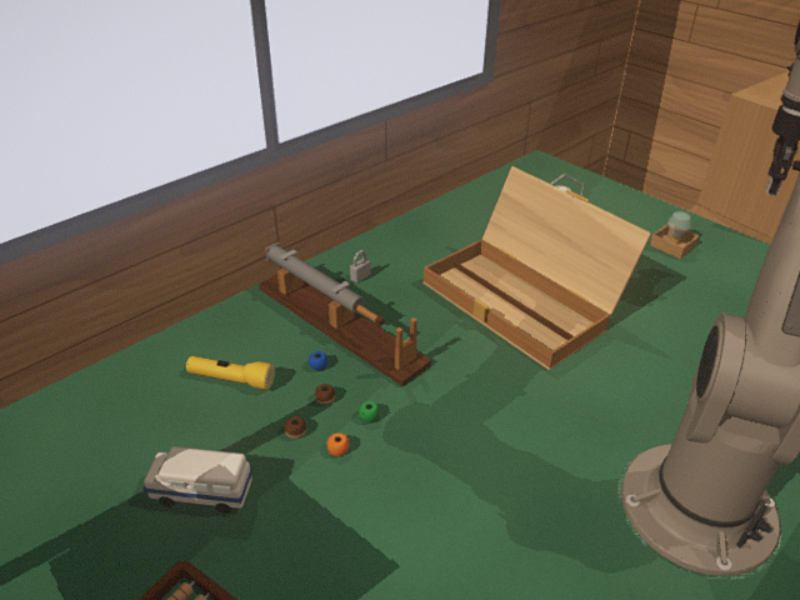

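Both views show the same layout. In the top view the brown two-tone beads are at about (260,331) and (300,320), with blue, green and orange decoys around them. The stand's tube mouth is at about (369,278), its fork at (372,338) and the rod tip at (369,303). The case corners run from (470,268) to (462,430), with the catch at (463,345) on its left side. The lid leans right, with the lantern behind it.

Run:
```python
from h import *
f=grab("top"); g=grab("side")
im=f["image"]; hsv=cv2.cvtColor(im,cv2.COLOR_RGB2HSV)
# non-green blobs near beads
x0,y0,x1,y1=185,210,278,310
sub=hsv[y0:y1,x0:x1]; m=((sub[...,0]<35)|(sub[...,0]>95)).astype(np.uint8)*255
n,l,s,c=cv2.connectedComponentsWithStats(m)
for i in range(1,n):
    if s[i,4]>30:
        uv=c[i]+[x0,y0]; print(s[i,4],uv.round(1),onz(f,[uv],.02).round(4)[0], im[int(uv[1]),int(uv[0])], im[int(uv[1]-4),int(uv[0])])
q=lambda *a:np.array(a)/1.25
print("tube far, mouth (z.085 axis)",onz(f,[q(366.5,165),q(369,277)],.085).round(4))
print("fork posts",onz(f,[q(360,338),q(384,338)],.11).round(4))
print("rod end",onz(f,[q(369,303)],.08).round(4))
print("case corners L",onz(f,[q(470,268),q(461,430)],.042).round(4), "catch",onz(f,[q(463.5,345)],.057).round(4),"hinge",onz(f,[q(552,270),q(546,437)],.042).round(4))
print("lid edge corners",dep(f,np.array([[607/1.25,264/1.25],[603/1.25,435/1.25]])).round(4))
im2=[cv2.resize(im[190:310,180:330],None,fx=5,fy=5)[:,:,::-1]]
cv2.imwrite("pics/c1.png",im2[0])
```

```text
266 [218.8 217. ] [0.6866 0.3401 0.02  ] [253 234  96] [251 224  88]
136 [257.2 229.8] [0.652  0.2295 0.02  ] [38 37 33] [ 58 105 191]
131 [239.9 256.5] [0.5753 0.2746 0.02  ] [46 42 38] [111  67  46]
134 [209.  265.2] [0.5489 0.3599 0.02  ] [44 41 34] [113  68  47]
153 [217.5 293.6] [0.4709 0.3316 0.02  ] [41 40 34] [252 156  71]
tube far, mouth (z.085 axis) [[0.9188 0.1332 0.085 ]
 [0.6638 0.1199 0.085 ]]
fork posts [[0.5288 0.1334 0.11  ]
 [0.5298 0.0836 0.11  ]]
rod end [[0.608  0.1185 0.08  ]]
case corners L [[ 0.6982 -0.1016  0.042 ]
 [ 0.3443 -0.0833  0.042 ]] catch [[ 0.5245 -0.0863  0.057 ]] hinge [[ 0.6976 -0.2846  0.042 ]
 [ 0.3327 -0.2648  0.042 ]]
lid edge corners [[ 0.6756 -0.3578  0.1993]
 [ 0.3422 -0.3387  0.1999]]
```

View pics/c1.png

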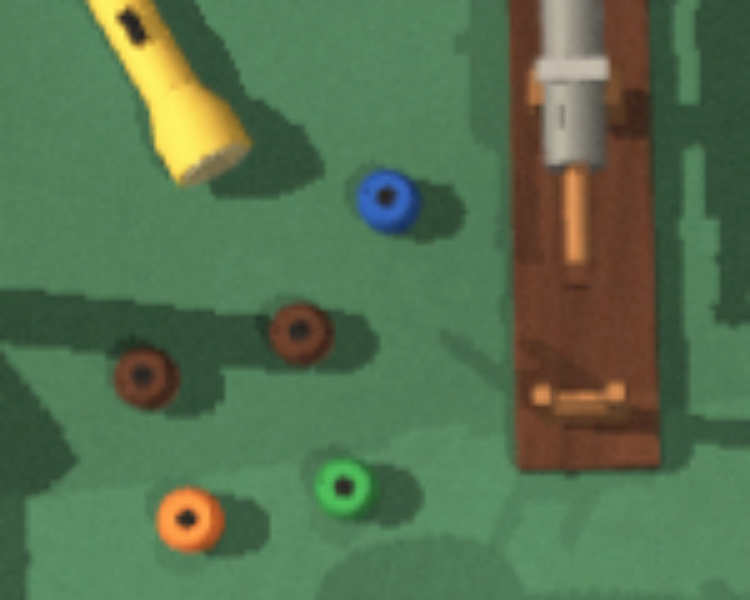

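```bash
cat >> h.py <<'E'
from scipy.spatial.transform import Rotation as Ro
def go(*ts):
    """print rows' totals from present pose through targets x,y,z,yaw(deg): turn first, then tool shift (units)"""
    s=status.get_obs(); p=np.array(s["tcp_pos"]); R=Ro.from_rotvec(s["orientation"]).as_matrix(); psi=np.degrees(np.arctan2(R[1,0],R[0,0]))
    print("now",s["clock"],p.round(4),"yaw %.1f tilt %.2f"%(psi,np.degrees(np.arccos(min(1,-R[2,2])))),"w %.4f"%s["grip_width"],"gf %.1f"%s["gripper_force"],"F",np.round(s["contact_force"],1))
    for x,y,z,a in ts:
        c,q=np.cos(np.radians(a)),np.sin(np.radians(a)); d=np.array([x,y,z])-p
        print("turn z %.3f, shift units x %.2f y %.2f z %.2f"%(-(a-psi)/45,(c*d[0]+q*d[1])/.02,(q*d[0]-c*d[1])/.02,-d[2]/.02)); p=np.array([x,y,z]); psi=a
E
python3 - <<'E'
from h import *
f=grab("top")
k=lambda a:np.array(a)/5+[180,190]
print("plank front corners",onz(f,k([[517,470],[660,466]]),.016).round(4))
print("plank front z.016 back", onz(f,np.array([[352,172],[384,172]])/1.25,.016).round(4))
print("tube top ridge depth",dep(f,k([[575,30],[574,110],[574,150]])).round(4))
print("rod depth",dep(f,k([[575,180],[575,220],[575,250]])).round(4))
print("mouth edge z.102",onz(f,k([[574,167]]),.1).round(4), "rod tip z.0865",onz(f,k([[575,265]]),.083).round(4))
print("posts top z.11",onz(f,k([[542,393],[616,390]]),.11).round(4))
go((.575,.275,.33,90),(.575,.275,.1,90))
E
```

```text
plank front corners [[0.5018 0.1511 0.016 ]
 [0.5057 0.0721 0.016 ]]
plank front z.016 back [[0.9287 0.1709 0.016 ]
 [0.93   0.0962 0.016 ]]
tube top ridge depth [[0.7311 0.1218 0.099 ]
 [0.6866 0.1209 0.1004]
 [0.6658 0.1205 0.0961]]
rod depth [[0.6521 0.1202 0.0833]
 [0.63   0.1195 0.0845]
 [0.6148 0.1193 0.0783]]
mouth edge z.102 [[0.6557 0.12   0.1   ]] rod tip z.0865 [[0.6058 0.1188 0.083 ]]
posts top z.11 [[0.5335 0.1325 0.11  ]
 [0.5359 0.0942 0.11  ]]
now 0.25 [ 0.2293 -0.6346  0.2309] yaw 19.9 tilt 0.05 w 0.0858 gf 0.0 F [-0.3  0.1 -0. ]
turn z -1.558, shift units x 45.48 y 17.28 z -4.96
turn z 0.000, shift units x 0.00 y 0.00 z 11.50
```

```bash
python3 -m crank '[[0,0,-1,0,0,0],[0,0,-1,0,0,0],[0,0,-1,0,0,0],[0,0,-1,0,0,0],[0,0,-1,0,0,0],[0,0,0,0,0,-0.173],[0,0,0,0,0,-0.173],[0,0,0,0,0,-0.173],[0,0,0,0,0,-0.173],[0,0,0,0,0,-0.173],[0,0,0,0,0,-0.173],[0,0,0,0,0,-0.173]]' 1
python3 -m crank '[[0,0,0,0,0,-0.173],[0,0,0,0,0,-0.173],[1,0.38,0,0,0,0],[1,0.38,0,0,0,0],[1,0.38,0,0,0,0],[1,0.38,0,0,0,0],[1,0.38,0,0,0,0],[1,0.38,0,0,0,0],[1,0.38,0,0,0,0],[1,0.38,0,0,0,0],[1,0.38,0,0,0,0],[1,0.38,0,0,0,0]]'
python3 -m crank '[[1,0.38,0,0,0,0],[1,0.38,0,0,0,0],[1,0.38,0,0,0,0],[1,0.38,0,0,0,0],[1,0.38,0,0,0,0],[1,0.38,0,0,0,0],[1,0.38,0,0,0,0],[1,0.38,0,0,0,0],[1,0.38,0,0,0,0],[1,0.38,0,0,0,0],[1,0.38,0,0,0,0],[1,0.38,0,0,0,0]]'
python3 -m crank '[[1,0.38,0,0,0,0],[1,0.38,0,0,0,0],[1,0.38,0,0,0,0],[1,0.38,0,0,0,0],[1,0.38,0,0,0,0],[1,0.38,0,0,0,0],[1,0.38,0,0,0,0],[1,0.38,0,0,0,0],[1,0.38,0,0,0,0],[1,0.38,0,0,0,0],[1,0.38,0,0,0,0],[1,0.38,0,0,0,0]]'
python3 -c "
from h import *
go((.575,.275,.1,90),(.575,.275,.004,90))"
```

```text
clock: 1.45
tcp_pos: [0.2294, -0.6347, 0.3311]
orientation: [-2.497, -1.905, -0.0]
contact_force: [0.6, 0.2, 0.6]
grip_width: 0.0856
gripper_force: 0.0
clock: 2.65
tcp_pos: [0.3058, -0.434, 0.3313]
orientation: [-2.223, -2.22, 0.0]
contact_force: [-0.0, 0.9, -0.1]
grip_width: 0.0852
gripper_force: 0.0
clock: 3.85
tcp_pos: [0.3973, -0.1942, 0.3314]
orientation: [2.223, 2.22, -0.0]
contact_force: [-0.3, -0.4, 0.7]
grip_width: 0.0854
gripper_force: 0.0
clock: 5.05
tcp_pos: [0.4888, 0.0456, 0.3313]
orientation: [2.223, 2.22, -0.0]
contact_force: [0.7, 0.2, 0.6]
grip_width: 0.0852
gripper_force: 0.0
now 5.05 [0.4888 0.0456 0.3313] yaw 89.9 tilt 0.02 w 0.0852 gf 0.0 F [0.7 0.2 0.6]
turn z -0.002, shift units x 11.47 y 4.31 z 11.57
turn z 0.000, shift units x 0.00 y 0.00 z 4.80
```

```bash
python3 -m crank '[[0.96,0.36,0,0,0,0],[0.96,0.36,0,0,0,0],[0.96,0.36,0,0,0,0],[0.96,0.36,0,0,0,0],[0.96,0.36,0,0,0,0],[0.96,0.36,0,0,0,0],[0.96,0.36,0,0,0,0],[0.96,0.36,0,0,0,0],[0.96,0.36,0,0,0,0],[0.96,0.36,0,0,0,0],[0.96,0.36,0,0,0,0],[0.96,0.36,0,0,0,0]]' 0.8
python3 -m crank '[[0,0,1,0,0,0],[0,0,1,0,0,0],[0,0,1,0,0,0],[0,0,1,0,0,0],[0,0,1,0,0,0],[0,0,1,0,0,0],[0,0,1,0,0,0],[0,0,1,0,0,0],[0,0,1,0,0,0],[0,0,1,0,0,0],[0,0,1,0,0,0]]'
python3 - <<'E'
from h import *
g=grab("side"); save(g,"s1.png",(180,230,420,410),3)
go((.575,.275,.004,90))
E
```

```text
clock: 6.25
tcp_pos: [0.5756, 0.2757, 0.331]
orientation: [2.223, 2.22, -0.001]
contact_force: [0.1, 0.1, 0.4]
grip_width: 0.0682
gripper_force: 0.0
clock: 7.35
tcp_pos: [0.5754, 0.2749, 0.1103]
orientation: [2.223, 2.22, -0.0]
contact_force: [0.5, -0.9, 0.8]
grip_width: 0.0685
gripper_force: 0.0
now 7.4 [0.5737 0.2736 0.1069] yaw 89.9 tilt 0.29 w 0.0682 gf 0.0 F [-0.3 -2.1 -2.5]
turn z -0.002, shift units x 0.07 y 0.07 z 5.14
```

View pics/s1.png

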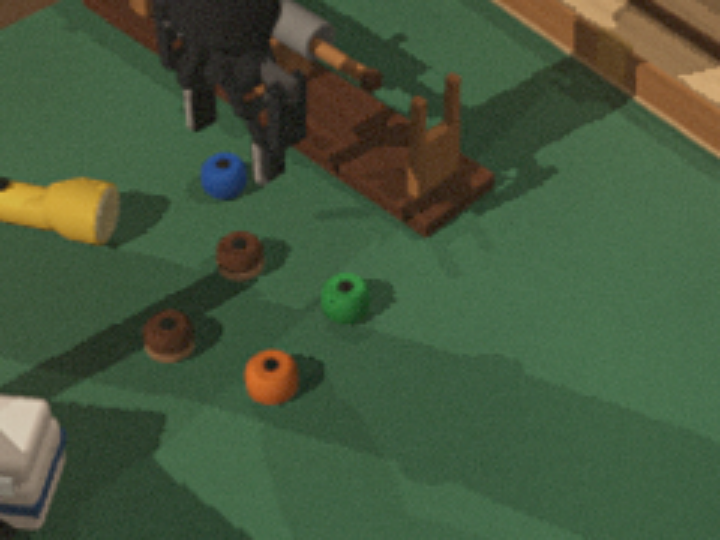

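The side view shows both brown beads still in place, at crop pixels (240,255) and (168,335). The gripper is above the nearer one and the jaws are clear of blue and green. I'll go down on it.

```bash
python3 -c "
from h import *
f=grab('side')
print(onz(f,np.array([[240,256],[168,335]])/3+[180,230],.013).round(4)); go((.575,.275,.004,90))"
python3 -m crank '[[0,0,1,0,0,0],[0,0,1,0,0,0],[0,0,1,0,0,0],[0,0,1,0,0,0],[0,0,0.6,0,0,0],[0,0,0.6,0,0,0],[0,0,0,0,0,0]]'
```

```text
[[0.5751 0.2781 0.013 ]
 [0.5494 0.364  0.013 ]]
now 7.45 [0.5737 0.2737 0.1084] yaw 89.9 tilt 0.30 w 0.0683 gf 0.0 F [ 0.3 -0.8 -0.6]
turn z -0.002, shift units x 0.07 y 0.06 z 5.22
clock: 8.15
tcp_pos: [0.5748, 0.2748, 0.0064]
orientation: [-2.223, -2.22, 0.003]
contact_force: [-0.5, 0.2, 0.1]
grip_width: 0.0686
gripper_force: 0.0
```

```bash
python3 -m crank '[[0,0,0,0,0,0],[0,0,0,0,0,0],[0,0,0,0,0,0],[0,0,0,0,0,0],[0,0,0,0,0,0],[0,0,0,0,0,0],[0,0,0,0,0,0],[0,0,0,0,0,0]]' 0 40
python3 -m crank '[[0,0,-1,0,0,0],[0,0,-1,0,0,0],[0,0,-1,0,0,0],[0,0,-1,0,0,0],[0,0,-1,0,0,0],[0,0,-1,0,0,0],[0,0,-1,0,0,0],[0,0,-1,0,0,0],[0,0,-1,0,0,0]]'
python3 -c "
from h import *
go((.575,-.232,.19,87),(.575,-.232,.02,87))"
```

```text
clock: 8.95
tcp_pos: [0.5761, 0.2757, 0.0086]
orientation: [2.222, 2.22, 0.003]
contact_force: [-1.1, -0.0, 6.0]
grip_width: 0.034
gripper_force: 40.1
clock: 9.85
tcp_pos: [0.575, 0.2752, 0.1895]
orientation: [2.222, 2.22, 0.001]
contact_force: [0.0, 0.5, -0.6]
grip_width: 0.0345
gripper_force: 39.9
now 9.85 [0.575  0.2752 0.1895] yaw 90.0 tilt 0.04 w 0.0345 gf 39.9 F [ 0.   0.5 -0.6]
turn z 0.066, shift units x -25.32 y 1.33 z -0.03
turn z 0.000, shift units x 0.00 y 0.00 z 8.50
```

```bash
python3 -m crank '[[0,0,0,0,0,0.066],[-1,0.053,0,0,0,0],[-1,0.053,0,0,0,0],[-1,0.053,0,0,0,0],[-1,0.053,0,0,0,0],[-1,0.053,0,0,0,0],[-1,0.053,0,0,0,0],[-1,0.053,0,0,0,0],[-1,0.053,0,0,0,0],[-1,0.053,0,0,0,0],[-1,0.053,0,0,0,0],[-1,0.053,0,0,0,0]]'
python3 -m crank '[[-1,0.053,0,0,0,0],[-1,0.053,0,0,0,0],[-1,0.053,0,0,0,0],[-1,0.053,0,0,0,0],[-1,0.053,0,0,0,0],[-1,0.053,0,0,0,0],[-1,0.053,0,0,0,0],[-1,0.053,0,0,0,0],[-1,0.053,0,0,0,0],[-1,0.053,0,0,0,0],[-1,0.053,0,0,0,0],[-1,0.053,0,0,0,0]]'
python3 -m crank '[[-1,0.053,0,0,0,0],[-0.3,0.053,0,0,0,0],[0,0,0,0,0,0]]'
python3 - <<'E'
from h import *
g=grab("side"); save(g,"s2.png",(300,110,560,310),3)
go((.575,-.232,.018,87))
E
```

```text
clock: 11.05
tcp_pos: [0.575, 0.0542, 0.1885]
orientation: [2.279, 2.162, 0.001]
contact_force: [0.3, -0.2, -1.1]
grip_width: 0.0343
gripper_force: 39.9
clock: 12.25
tcp_pos: [0.5751, -0.1861, 0.1886]
orientation: [2.279, 2.162, 0.001]
contact_force: [-0.0, 0.3, -0.6]
grip_width: 0.0343
gripper_force: 39.9
clock: 12.55
tcp_pos: [0.5759, -0.2122, 0.188]
orientation: [2.281, 2.16, 0.0]
contact_force: [-0.4, -0.2, -0.3]
grip_width: 0.0345
gripper_force: 39.9
now 12.6 [ 0.5761 -0.2109  0.1879] yaw 87.0 tilt 0.04 w 0.0345 gf 39.9 F [-0.3 -0.1 -0.9]
turn z -0.001, shift units x -1.06 y 0.00 z 8.49
```

View pics/s2.png

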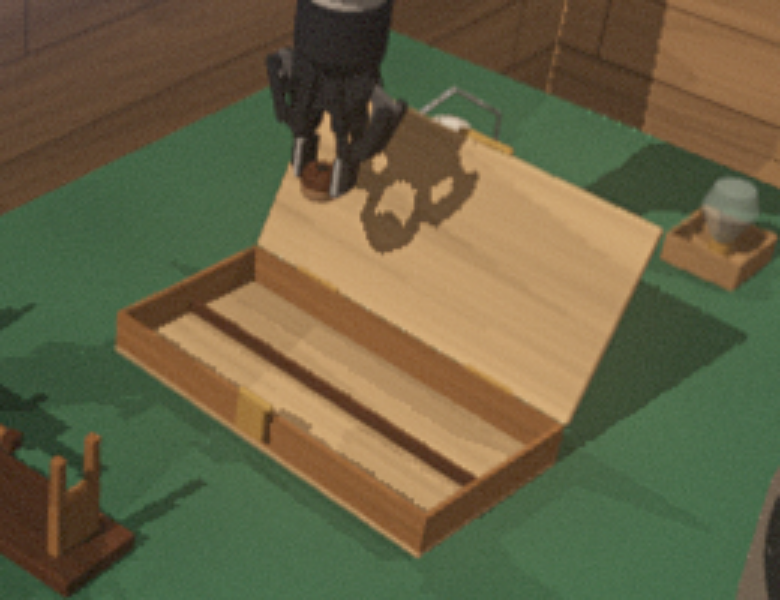

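The bead is held in the jaws at crop (318,180), above the bead lane. The lane is empty and the divider runs from (200,312) to (470,480). I came 21 mm short in -y, so that still has to be made up before lowering.

```bash
python3 -c "
from h import *
f=grab('side')
print(onz(f,np.array([[200,310],[468,478]])/3+[300,110],.019).round(4)); print('outer corners',onz(f,np.array([[118,318],[420,518],[565,428],[255,250]])/3+[300,110],.042).round(4))"
python3 -m crank '[[-1.0,0,0,0,0,0],[-0.06,0,0,0,0,0],[0,0,1,0,0,0],[0,0,1,0,0,0],[0,0,1,0,0,0],[0,0,1,0,0,0],[0,0,1,0,0,0],[0,0,1,0,0,0],[0,0,1,0,0,0],[0,0,1,0,0,0],[0,0,0.5,0,0,0],[0,0,0,0,0,0]]'
python3 -c "
from h import *
go()"
```

```text
[[ 0.6751 -0.1852  0.019 ]
 [ 0.3628 -0.1694  0.019 ]]
outer corners [[ 0.696  -0.0959  0.042 ]
 [ 0.348  -0.0773  0.042 ]
 [ 0.3313 -0.2573  0.042 ]
 [ 0.6858 -0.2732  0.042 ]]
clock: 13.85
tcp_pos: [0.5741, -0.2313, 0.0162]
orientation: [-2.276, -2.161, 0.001]
contact_force: [-0.4, 0.1, -0.2]
grip_width: 0.0341
gripper_force: 42.3
now 13.85 [ 0.5741 -0.2313  0.0162] yaw 87.0 tilt 0.15 w 0.0341 gf 42.3 F [-0.4  0.1 -0.2]
```

```bash
python3 -m crank '[[0,0,0,0,0,0],[0,0,0,0,0,0],[0,0,0,0,0,0],[0,0,0,0,0,0]]' 0.75
python3 -m crank '[[0,0,-1,0,0,0],[0,0,-1,0,0,0],[0,0,-1,0,0,0],[0,0,-1,0,0,0],[0,0,-1,0,0,0],[0,0,-1,0,0,0],[0,0,-1,0,0,0],[0,0,-1,0,0,0],[0,0,-1,0,0,0]]'
python3 - <<'E'
from h import *
go((.549,.361,.197,90),(.549,.361,.005,90))
f=grab("top"); im=f["image"]; x0,y0,x1,y1=185,235,278,285
sub=cv2.cvtColor(im,cv2.COLOR_RGB2HSV)[y0:y1,x0:x1]; m=((sub[...,0]<35)|(sub[...,0]>95)).astype(np.uint8)*255
n,l,s,c=cv2.connectedComponentsWithStats(m)
for i in range(1,n):
    if s[i,4]>30: print(s[i,4],onz(f,[c[i]+[x0,y0]],.018).round(4))
E
```

```text
clock: 14.25
tcp_pos: [0.5753, -0.2329, 0.018]
orientation: [2.279, 2.161, 0.001]
contact_force: [-0.6, -0.4, -0.2]
grip_width: 0.0643
gripper_force: 0.0
clock: 15.15
tcp_pos: [0.5748, -0.2327, 0.1985]
orientation: [2.279, 2.161, 0.0]
contact_force: [0.3, -0.4, -0.0]
grip_width: 0.064
gripper_force: 0.0
now 15.15 [ 0.5748 -0.2327  0.1985] yaw 87.0 tilt 0.02 w 0.0640 gf 0.0 F [ 0.3 -0.4 -0. ]
turn z -0.068, shift units x 29.69 y -1.29 z 0.07
turn z 0.000, shift units x 0.00 y 0.00 z 9.60
135 [[0.549  0.3604 0.018 ]]
```

```bash
python3 -m crank '[[0,0,0,0,0,-0.068],[1,-0.043,0,0,0,0],[1,-0.043,0,0,0,0],[1,-0.043,0,0,0,0],[1,-0.043,0,0,0,0],[1,-0.043,0,0,0,0],[1,-0.043,0,0,0,0],[1,-0.043,0,0,0,0],[1,-0.043,0,0,0,0],[1,-0.043,0,0,0,0],[1,-0.043,0,0,0,0],[1,-0.043,0,0,0,0]]' 0.8
python3 -m crank '[[1,-0.043,0,0,0,0],[1,-0.043,0,0,0,0],[1,-0.043,0,0,0,0],[1,-0.043,0,0,0,0],[1,-0.043,0,0,0,0],[1,-0.043,0,0,0,0],[1,-0.043,0,0,0,0],[1,-0.043,0,0,0,0],[1,-0.043,0,0,0,0],[1,-0.043,0,0,0,0],[1,-0.043,0,0,0,0],[1,-0.043,0,0,0,0]]'
python3 -m crank '[[1,-0.043,0,0,0,0],[1,-0.043,0,0,0,0],[1,-0.043,0,0,0,0],[1,-0.043,0,0,0,0],[1,-0.043,0,0,0,0],[1,-0.043,0,0,0,0],[0.7,-0.03,0,0,0,0],[0,0,0,0,0,0]]'
python3 - <<'E'
from h import *
go((.549,.3615,.005,90))
f=grab("side"); sub=cv2.cvtColor(f["image"],cv2.COLOR_RGB2HSV)[310:370,215:290]; m=((sub[...,0]<30)|(sub[...,0]>150)).astype(np.uint8)*255
n,l,s,c=cv2.connectedComponentsWithStats(m)
for i in range(1,n):
    if s[i,4]>50: print(s[i,4],c[i]+[215,310],onz(f,[c[i]+[215,310]],.013).round(4))
E
```

```text
clock: 16.4
tcp_pos: [0.5651, -0.012, 0.1973]
orientation: [2.221, 2.222, -0.0]
contact_force: [-0.7, -0.2, -0.1]
grip_width: 0.0683
gripper_force: 0.0
clock: 17.6
tcp_pos: [0.5548, 0.228, 0.1972]
orientation: [2.221, 2.222, 0.0]
contact_force: [0.1, -0.8, 0.5]
grip_width: 0.0683
gripper_force: 0.0
clock: 18.4
tcp_pos: [0.548, 0.3636, 0.1974]
orientation: [-2.217, -2.224, -0.001]
contact_force: [-0.5, -0.1, -0.0]
grip_width: 0.0683
gripper_force: 0.0
now 18.4 [0.548  0.3636 0.1974] yaw 90.2 tilt 0.09 w 0.0683 gf 0.0 F [-0.5 -0.1 -0. ]
turn z 0.004, shift units x -0.10 y 0.05 z 9.62
246 [235.68699187 341.77642276] [[0.5496 0.3647 0.013 ]]
285 [270.08421053 355.30175439] [[0.4714 0.3347 0.013 ]]
```

Bead is unmoved. Descend, grip, lift.

```bash
python3 -m crank '[[0,0.05,1,0,0,0],[0,0,1,0,0,0],[0,0,1,0,0,0],[0,0,1,0,0,0],[0,0,1,0,0,0],[0,0,1,0,0,0],[0,0,1,0,0,0],[0,0,1,0,0,0],[0,0,1,0,0,0],[0,0,0.5,0,0,0],[0,0,0,0,0,0]]'
python3 -m crank '[[0,0,0,0,0,0],[0,0,0,0,0,0],[0,0,0,0,0,0],[0,0,0,0,0,0],[0,0,0,0,0,0],[0,0,0,0,0,0],[0,0,0,0,0,0],[0,0,0,0,0,0]]' 0 40
python3 -m crank '[[0,0,-1,0,0,0],[0,0,-1,0,0,0],[0,0,-1,0,0,0],[0,0,-1,0,0,0],[0,0,-1,0,0,0],[0,0,-1,0,0,0],[0,0,-1,0,0,0],[0,0,-1,0,0,0],[0,0,-1,0,0,0]]'
python3 -c "
from h import *
go((.475,-.226,.19,87),(.475,-.226,.018,87))"
```

```text
clock: 19.55
tcp_pos: [0.5492, 0.3605, 0.0054]
orientation: [-2.22, -2.222, 0.004]
contact_force: [0.4, -0.6, 0.7]
grip_width: 0.0679
gripper_force: 0.0
clock: 20.35
tcp_pos: [0.5509, 0.3621, 0.0086]
orientation: [2.221, 2.222, 0.004]
contact_force: [0.3, -0.3, 6.8]
grip_width: 0.0343
gripper_force: 40.3
clock: 21.25
tcp_pos: [0.55, 0.3614, 0.1901]
orientation: [2.22, 2.222, 0.002]
contact_force: [0.7, -0.1, 0.1]
grip_width: 0.0342
gripper_force: 40.0
now 21.25 [0.55   0.3614 0.1901] yaw 90.0 tilt 0.09 w 0.0342 gf 40.0 F [ 0.7 -0.1  0.1]
turn z 0.067, shift units x -29.53 y -2.21 z 0.00
turn z 0.000, shift units x 0.00 y 0.00 z 8.60
```

```bash
python3 -m crank '[[0,0,0,0,0,0.067],[-1,-0.075,0,0,0,0],[-1,-0.075,0,0,0,0],[-1,-0.075,0,0,0,0],[-1,-0.075,0,0,0,0],[-1,-0.075,0,0,0,0],[-1,-0.075,0,0,0,0],[-1,-0.075,0,0,0,0],[-1,-0.075,0,0,0,0],[-1,-0.075,0,0,0,0],[-1,-0.075,0,0,0,0],[-1,-0.075,0,0,0,0]]'
python3 -m crank '[[-1,-0.075,0,0,0,0],[-1,-0.075,0,0,0,0],[-1,-0.075,0,0,0,0],[-1,-0.075,0,0,0,0],[-1,-0.075,0,0,0,0],[-1,-0.075,0,0,0,0],[-1,-0.075,0,0,0,0],[-1,-0.075,0,0,0,0],[-1,-0.075,0,0,0,0],[-1,-0.075,0,0,0,0],[-1,-0.075,0,0,0,0],[-1,-0.075,0,0,0,0]]'
python3 -m crank '[[-1,-0.075,0,0,0,0],[-1,-0.075,0,0,0,0],[-1,-0.075,0,0,0,0],[-1,-0.075,0,0,0,0],[-1,-0.075,0,0,0,0],[-1,-0.075,0,0,0,0],[-0.5,0,0,0,0,0],[0,0,0,0,0,0]]'
python3 -c "
from h import *
go((.475,-.226,.018,87))"
```

```text
clock: 22.45
tcp_pos: [0.522, 0.1419, 0.189]
orientation: [2.277, 2.162, 0.002]
contact_force: [0.6, 0.1, -0.8]
grip_width: 0.0346
gripper_force: 40.0
clock: 23.65
tcp_pos: [0.4917, -0.0968, 0.1889]
orientation: [2.277, 2.162, 0.001]
contact_force: [-0.1, -0.6, -0.2]
grip_width: 0.0344
gripper_force: 40.0
clock: 24.45
tcp_pos: [0.4758, -0.2269, 0.1882]
orientation: [2.28, 2.159, 0.0]
contact_force: [0.5, 1.0, -0.2]
grip_width: 0.0341
gripper_force: 40.0
now 24.45 [ 0.4758 -0.2269  0.1882] yaw 86.9 tilt 0.08 w 0.0341 gf 40.0 F [ 0.5  1.  -0.2]
turn z -0.003, shift units x 0.04 y -0.04 z 8.51
```

```bash
python3 -m crank '[[0,0,1,0,0,0],[0,0,1,0,0,0],[0,0,1,0,0,0],[0,0,1,0,0,0],[0,0,1,0,0,0],[0,0,1,0,0,0],[0,0,1,0,0,0],[0,0,1,0,0,0],[0,0,0.5,0,0,0],[0,0,0,0,0,0]]'
python3 -m crank '[[0,0,0,0,0,0],[0,0,0,0,0,0],[0,0,0,0,0,0],[0,0,0,0,0,0]]' 0.75
python3 -m crank '[[0,0,-1,0,0,0],[0,0,-1,0,0,0],[0,0,-1,0,0,0],[0,0,-1,0,0,0],[0,0,-1,0,0,0],[0,0,-1,0,0,0],[0,0,-1,0,0,0],[0,0,-1,0,0,0],[0,0,-1,0,0,0],[0,0,-1,0,0,0]]'
python3 - <<'E'
from h import *
f=grab("top"); save(f,"t2.png",(280,190,500,360),3)
go((.63,.1185,.215,3),(.63,.1185,.063,3))
E
```

```text
clock: 25.45
tcp_pos: [0.4755, -0.2243, 0.0167]
orientation: [-2.276, -2.163, 0.0]
contact_force: [-0.6, -0.1, 0.1]
grip_width: 0.0345
gripper_force: 40.0
clock: 25.85
tcp_pos: [0.4762, -0.2259, 0.018]
orientation: [2.278, 2.162, 0.001]
contact_force: [0.5, 0.5, -0.1]
grip_width: 0.064
gripper_force: 0.0
clock: 26.85
tcp_pos: [0.4757, -0.2256, 0.2184]
orientation: [2.278, 2.162, -0.0]
contact_force: [0.6, -1.1, 0.3]
grip_width: 0.0643
gripper_force: 0.0
now 26.9 [ 0.4775 -0.226   0.2216] yaw 87.0 tilt 0.29 w 0.0644 gf 0.0 F [1.7 0.5 2.6]
turn z 1.867, shift units x 8.51 y -16.80 z 0.33
turn z 0.000, shift units x 0.00 y 0.00 z 7.60
```

View pics/t2.png

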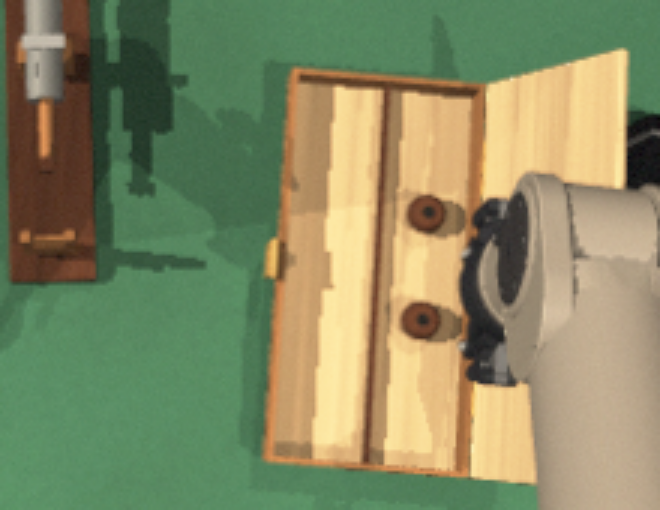

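Both beads stand in the bead lane, at crop (427,213) and (422,320). The rod still sticks out of the mouth at (45,130), with its tip at about (45,157). Next are the turn and the move to the rod.

```bash
python3 -m crank '[[0,0,0,0,0,0.187],[0,0,0,0,0,0.187],[0,0,0,0,0,0.187],[0,0,0,0,0,0.187],[0,0,0,0,0,0.187],[0,0,0,0,0,0.187],[0,0,0,0,0,0.187],[0,0,0,0,0,0.187],[0,0,0,0,0,0.187],[0,0,0,0,0,0.187],[0,0,0,0,0,0]]' 0.55
python3 -m crank '[[0.5,-1,0,0,0,0],[0.5,-1,0,0,0,0],[0.5,-1,0,0,0,0],[0.5,-1,0,0,0,0],[0.5,-1,0,0,0,0],[0.5,-1,0,0,0,0],[0.5,-1,0,0,0,0],[0.5,-1,0,0,0,0],[0.5,-1,0,0,0,0],[0.5,-1,0,0,0,0],[0.5,-1,0,0,0,0],[0.5,-1,0,0,0,0]]'
python3 -m crank '[[0.5,-1,0,0,0,0],[0.5,-1,0,0,0,0],[0.5,-1,0,0,0,0],[0.5,-1,0,0,0,0],[0.4,-0.8,0,0,0,0],[0,0,0,0,0,0],[0,0,0,0,0,0]]'
python3 -c "
from h import *
go((.628,.1184,.063,3))"
```

```text
clock: 28.0
tcp_pos: [0.4758, -0.2255, 0.2173]
orientation: [3.14, 0.076, 0.0]
contact_force: [0.1, 0.8, 0.5]
grip_width: 0.0471
gripper_force: 0.0
clock: 29.2
tcp_pos: [0.584, 0.0208, 0.2173]
orientation: [3.14, 0.085, 0.0]
contact_force: [-0.1, -0.4, 1.1]
grip_width: 0.047
gripper_force: 0.0
clock: 29.9
tcp_pos: [0.6268, 0.118, 0.217]
orientation: [3.14, 0.081, -0.001]
contact_force: [0.4, -0.5, 0.1]
grip_width: 0.0469
gripper_force: 0.0
now 29.9 [0.6268 0.118  0.217 ] yaw 3.0 tilt 0.04 w 0.0469 gf 0.0 F [ 0.4 -0.5  0.1]
turn z -0.001, shift units x 0.06 y -0.02 z 7.70
```

```bash
python3 -m crank '[[0.06,0,1,0,0,0],[0,0,1,0,0,0],[0,0,1,0,0,0],[0,0,1,0,0,0],[0,0,1,0,0,0],[0,0,1,0,0,0],[0,0,1,0,0,0],[0,0,0.7,0,0,0],[0,0,0,0,0,0]]'
python3 -m crank '[[0,0,0,0,0,0],[0,0,0,0,0,0],[0,0,0,0,0,0],[0,0,0,0,0,0],[0,0,0,0,0,0],[0,0,0,0,0,0]]' 0 40
python3 -c "
from h import *
go((.557,.1146,.063,3))"
```

```text
clock: 30.8
tcp_pos: [0.6267, 0.1166, 0.0613]
orientation: [3.139, 0.077, -0.006]
contact_force: [0.2, -1.3, -0.1]
grip_width: 0.0473
gripper_force: 0.0
clock: 31.4
tcp_pos: [0.6288, 0.1186, 0.0641]
orientation: [-3.14, -0.078, -0.003]
contact_force: [1.3, 0.8, 4.4]
grip_width: 0.0109
gripper_force: 39.2
now 31.4 [0.6288 0.1186 0.0641] yaw 2.9 tilt 0.10 w 0.0109 gf 39.2 F [1.3 0.8 4.4]
turn z -0.003, shift units x -3.60 y 0.01 z 0.05
```

```bash
python3 -m crank '[[-0.5,0,0,0,0,0],[-0.5,0,0,0,0,0],[-0.5,0,0,0,0,0],[-0.5,0,0,0,0,0],[-0.5,0,0,0,0,0],[-0.5,0,0,0,0,0],[-0.4,0,0,0,0,0],[0,0,0,0,0,0]]'
python3 - <<'E'
from h import *
go((.635,.119,.063,3))
f=grab("side"); save(f,"s3.png",(230,180,370,320),4)
E
```

```text
clock: 32.2
tcp_pos: [0.5581, 0.1147, 0.0629]
orientation: [3.14, 0.079, -0.004]
contact_force: [-1.4, -0.1, 1.3]
grip_width: 0.0118
gripper_force: 38.9
now 32.2 [0.5581 0.1147 0.0629] yaw 2.9 tilt 0.15 w 0.0118 gf 38.9 F [-1.4 -0.1  1.3]
turn z -0.002, shift units x 3.85 y -0.01 z -0.00
```

View pics/s3.png

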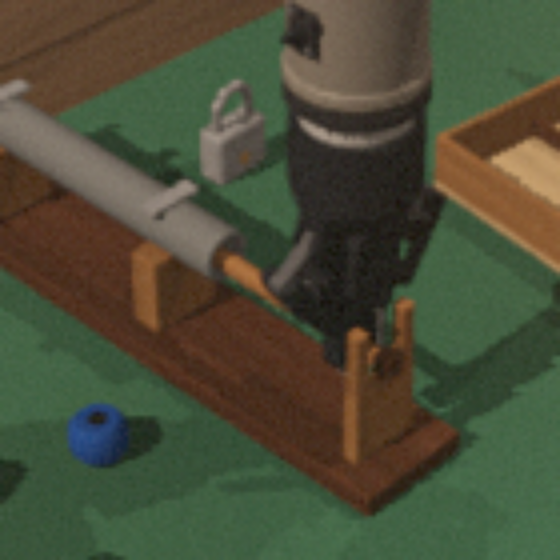

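The rod tip has reached the fork, at crop (385,358). Now I release it, go back along it and pull again.

```bash
python3 -m crank '[[0,0,0,0,0,0],[0,0,0,0,0,0],[0,0,0,0,0,0],[0,0,0,0,0,0],[1,0,0,0,0,0],[1,0,0,0,0,0],[1,0,0,0,0,0],[0.8,0,0,0,0,0],[0,0,0,0,0,0]]' 0.4
python3 -m crank '[[0,0,0,0,0,0],[0,0,0,0,0,0],[0,0,0,0,0,0],[0,0,0,0,0,0],[0,0,0,0,0,0]]' 0 40
python3 -m crank '[[-0.5,0,0,0,0,0],[-0.5,0,0,0,0,0],[-0.5,0,0,0,0,0],[-0.5,0,0,0,0,0],[-0.5,0,0,0,0,0],[-0.5,0,0,0,0,0],[-0.5,0,0,0,0,0],[-0.3,0,0,0,0,0],[0,0,0,0,0,0]]'
python3 - <<'E'
from h import *
go((.625,.119,.063,3))
f=grab("top"); save(f,"t3.png",(250,200,350,320),5)
E
```

```text
clock: 33.15
tcp_pos: [0.6382, 0.1187, 0.0633]
orientation: [-3.14, -0.076, -0.003]
contact_force: [-2.0, 0.6, 0.8]
grip_width: 0.0342
gripper_force: 0.0
clock: 33.65
tcp_pos: [0.6357, 0.1188, 0.0634]
orientation: [3.141, 0.079, -0.0]
contact_force: [-0.8, 0.1, 0.2]
grip_width: 0.0117
gripper_force: 38.9
clock: 34.55
tcp_pos: [0.5592, 0.1149, 0.0633]
orientation: [3.14, 0.079, -0.001]
contact_force: [-0.0, 0.7, 0.5]
grip_width: 0.0117
gripper_force: 38.9
now 34.55 [0.5592 0.1149 0.0633] yaw 2.9 tilt 0.05 w 0.0117 gf 38.9 F [-0.   0.7  0.5]
turn z -0.003, shift units x 3.30 y -0.03 z 0.01
```

View pics/t3.png

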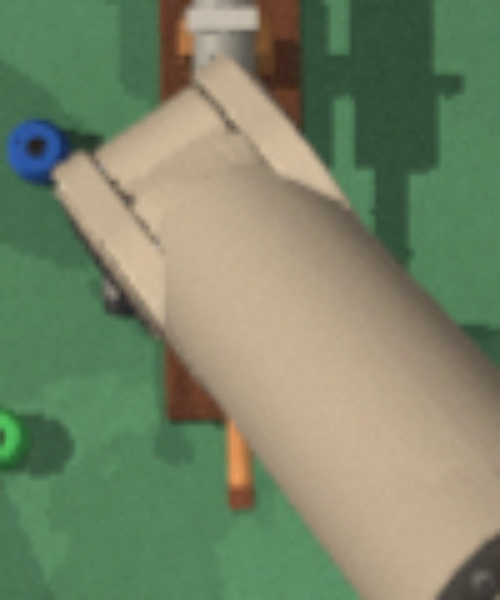

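The rod now passes through the fork, with its tip at crop (241,505), well beyond the plank end. One more inner pull of about 64 mm follows, then a regrasp beyond the fork.

```bash
python3 -m crank '[[0,0,0,0,0,0],[0,0,0,0,0,0],[0,0,0,0,0,0],[0,0,0,0,0,0],[1,0,0,0,0,0],[1,0,0,0,0,0],[1,0,0,0,0,0],[0.1,0,0,0,0,0],[0,0,0,0,0,0]]' 0.4
python3 -m crank '[[0,0,0,0,0,0],[0,0,0,0,0,0],[0,0,0,0,0,0],[0,0,0,0,0,0],[0,0,0,0,0,0]]' 0 40
python3 -m crank '[[-0.5,0,0,0,0,0],[-0.5,0,0,0,0,0],[-0.5,0,0,0,0,0],[-0.5,0,0,0,0,0],[-0.5,0,0,0,0,0],[-0.5,0,0,0,0,0],[-0.1,0,0,0,0,0],[0,0,0,0,0,0]]'
python3 - <<'E'
from h import *
f=grab("top"); print(onz(f,[[298.2,301]],.08))
im=cv2.cvtColor(f["image"],cv2.COLOR_RGB2HSV)
m=((im[285:340,285:310,0]<30)|(im[285:340,285:310,0]>150)); v,u=np.nonzero(m); print(v.max()+285 if len(v) else None, (u[v>v.max()-6].mean()+285))
print("tip",onz(f,[[u[v>v.max()-6].mean()+285,v.max()+285.5]],.08))
go((.561,.115,.16,3),(.49,.1113,.16,3),(.49,.1113,.063,3))
E
```

```text
clock: 35.5
tcp_pos: [0.6219, 0.1181, 0.063]
orientation: [-3.141, -0.078, 0.001]
contact_force: [-0.7, -0.2, -0.4]
grip_width: 0.0344
gripper_force: 0.0
clock: 36.0
tcp_pos: [0.6219, 0.118, 0.0633]
orientation: [3.14, 0.078, -0.0]
contact_force: [-0.8, -0.8, 0.1]
grip_width: 0.0117
gripper_force: 38.9
clock: 36.8
tcp_pos: [0.56, 0.1149, 0.0634]
orientation: [3.14, 0.079, 0.0]
contact_force: [0.9, 1.2, 0.0]
grip_width: 0.0112
gripper_force: 38.9
[[0.45215606 0.10605972 0.08      ]]
324 298.0
tip [[0.39115528 0.10488729 0.08      ]]
now 36.85 [0.5605 0.1149 0.0635] yaw 2.9 tilt 0.04 w 0.0116 gf 38.9 F [ 0.3 -0.6 -0.2]
turn z -0.003, shift units x 0.03 y -0.00 z -4.83
turn z 0.000, shift units x -3.55 y -0.00 z -0.00
turn z 0.000, shift units x 0.00 y 0.00 z 4.85
```

```bash
python3 -m crank '[[0,0,0,0,0,0],[0,0,0,0,0,0],[0,0,0,0,0,0],[0,0,-1,0,0,0],[0,0,-1,0,0,0],[0,0,-1,0,0,0],[0,0,-1,0,0,0],[0,0,-1,0,0,0],[-1,0,0,0,0,0],[-1,0,0,0,0,0],[-1,0,0,0,0,0],[-0.3,0,0,0,0,0]]' 0.5
python3 -m crank '[[0,0,0,0,0,0],[0,0,1,0,0,0],[0,0,1,0,0,0],[0,0,1,0,0,0],[0,0,1,0,0,0],[0,0,0.9,0,0,0],[0,0,0,0,0,0]]'
python3 -m crank '[[0,0,0,0,0,0],[0,0,0,0,0,0],[0,0,0,0,0,0],[0,0,0,0,0,0],[0,0,0,0,0,0],[0,0,0,0,0,0]]' 0 70
python3 - <<'E'
from h import *
go((.44,.109,.063,3))
f=grab("side"); save(f,"s4.png",(250,200,410,340),4)
E
```

```text
clock: 38.05
tcp_pos: [0.4926, 0.1115, 0.1633]
orientation: [3.14, 0.08, -0.001]
contact_force: [-0.3, 0.4, -0.3]
grip_width: 0.0431
gripper_force: 0.0
clock: 38.75
tcp_pos: [0.4939, 0.1113, 0.0632]
orientation: [3.14, 0.078, -0.005]
contact_force: [-0.3, 0.0, 0.3]
grip_width: 0.0427
gripper_force: 0.0
clock: 39.35
tcp_pos: [0.4952, 0.1119, 0.066]
orientation: [-3.14, -0.078, -0.003]
contact_force: [1.6, -0.7, 2.7]
grip_width: 0.0102
gripper_force: 68.6
now 39.35 [0.4952 0.1119 0.066 ] yaw 2.9 tilt 0.12 w 0.0102 gf 68.6 F [ 1.6 -0.7  2.7]
turn z -0.003, shift units x -2.76 y -0.00 z 0.15
```

View pics/s4.png

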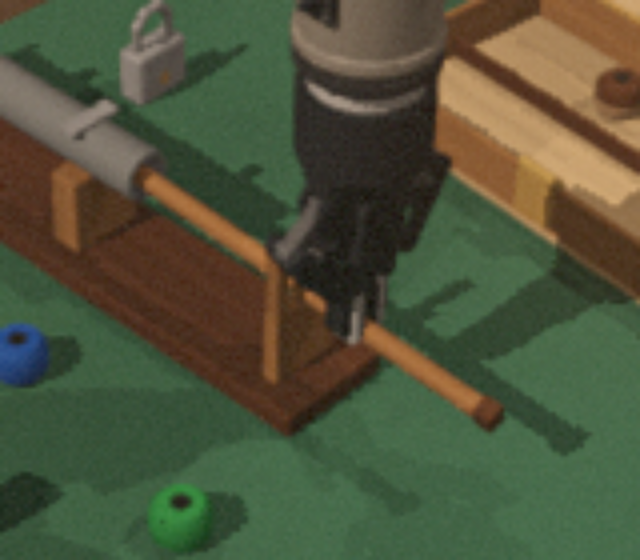

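The rod is gripped just beyond the fork, with its tip at crop (490,412) and its inner end still in the tube. I'll pull it out 58 mm and lift.

```bash
python3 -m crank '[[-0.5,0,0,0,0,0],[-0.5,0,0,0,0,0],[-0.5,0,0,0,0,0],[-0.5,0,0,0,0,0],[-0.5,0,0,0,0,0],[-0.4,0,0,0,0,0],[0,0,0,0,0,0],[0,0,0,0,0,0]]'
python3 -c "
from h import *
go()
f=grab('side'); save(f,'s5.png',(250,180,410,320),4)"
```

```text
clock: 40.2
tcp_pos: [0.4365, 0.1088, 0.0654]
orientation: [-3.141, -0.078, -0.001]
contact_force: [0.9, -1.1, -0.0]
grip_width: 0.0098
gripper_force: 68.5
now 40.2 [0.4365 0.1088 0.0654] yaw 2.9 tilt 0.03 w 0.0098 gf 68.5 F [ 0.9 -1.1 -0. ]
```

View pics/s5.png

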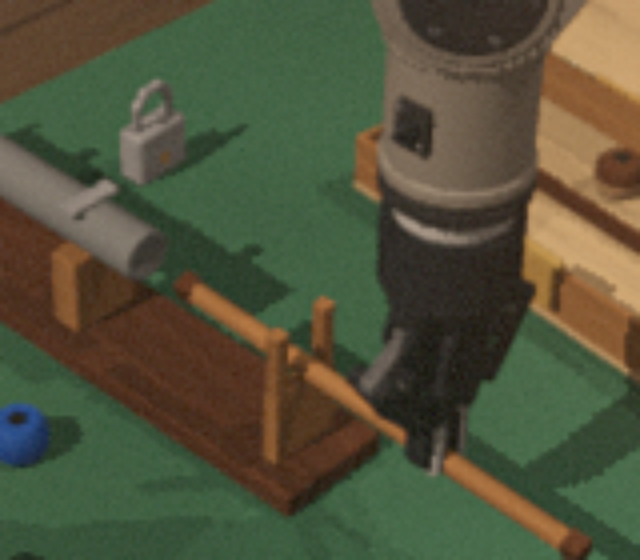

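The rod is wholly out: its inner end, at crop (190,285), is clear of the mouth. I'll lift it and carry it to the rod lane.

```bash
python3 -m crank '[[0,0,-1,0,0,0],[0,0,-1,0,0,0],[0,0,-1,0,0,0],[0,0,-1,0,0,0],[0,0,-1,0,0,0],[0,0,-1,0,0,0],[0,0,-0.5,0,0,0],[0,0,0,0,0,0.131],[0.1,1,0,0,0,0],[0.1,1,0,0,0,0],[0.1,1,0,0,0,0],[0.1,1,0,0,0,0]]'
python3 -m crank '[[0.1,1,0,0,0,0],[0.1,1,0,0,0,0],[0.1,1,0,0,0,0],[0.1,1,0,0,0,0],[0.1,1,0,0,0,0],[0.1,1,0,0,0,0],[0.1,1,0,0,0,0],[0,0,0,0,0,0]]'
python3 - <<'E'
from h import *
f=grab("side"); save(f,"s6.png",(300,110,620,350),2.5)
go((.474,-.136,.19,-3),(.474,-.136,.009,-3))
E
```

```text
clock: 41.45
tcp_pos: [0.4401, 0.0276, 0.195]
orientation: [-3.14, 0.083, 0.001]
contact_force: [0.6, -0.6, -1.0]
grip_width: 0.0097
gripper_force: 68.5
clock: 42.25
tcp_pos: [0.4465, -0.115, 0.1948]
orientation: [3.14, -0.09, -0.001]
contact_force: [0.6, -1.0, -1.3]
grip_width: 0.0096
gripper_force: 68.5
now 42.3 [ 0.4465 -0.1132  0.1948] yaw -3.2 tilt 0.04 w 0.0099 gf 68.5 F [-0.5  0.2 -0.6]
turn z -0.004, shift units x 1.43 y 1.07 z 0.24
turn z 0.000, shift units x 0.00 y -0.00 z 9.05
```

View pics/s6.png

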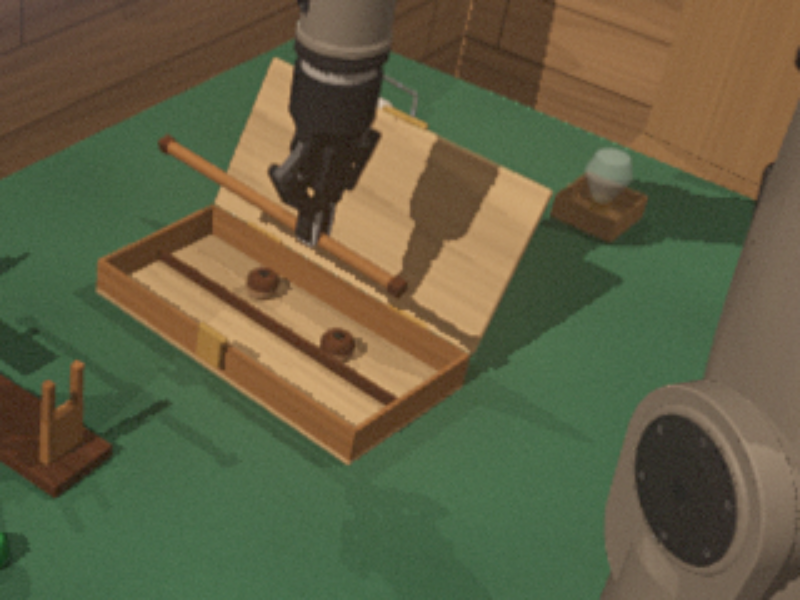

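The rod is held level above the case, with its ends at crop (165,143) and (398,285). I'll check its centre against the grip, then lower it.

```bash
python3 -m crank '[[0.72,0.54,0,0,0,0],[0.72,0.53,0,0,0,0],[0,0,1,0,0,0],[0,0,1,0,0,0],[0,0,1,0,0,0],[0,0,1,0,0,0],[0,0,1,0,0,0],[0,0,1,0,0,0],[0,0,0,0,0,0]]'
python3 - <<'E'
from h import *
f=grab("side")
print("ends before",onz(f,np.array([[165,143],[399,285]])/2.5+[300,110],.211).round(4))
t=grab("top"); save(t,"t4.png",(340,190,500,360),4)
go((.474,-.136,.009,-3))
E
```

```text
clock: 43.2
tcp_pos: [0.4725, -0.1334, 0.0731]
orientation: [-3.139, 0.081, 0.007]
contact_force: [-0.5, -0.1, -1.0]
grip_width: 0.0096
gripper_force: 68.5
ends before [[ 0.6347 -0.1198  0.211 ]
 [ 0.3368 -0.0904  0.211 ]]
now 43.3 [ 0.4744 -0.134   0.0754] yaw -3.0 tilt 0.05 w 0.0096 gf 68.5 F [ 0.3 -0.3 -1.1]
turn z 0.001, shift units x -0.01 y 0.10 z 3.32
```

View pics/t4.png

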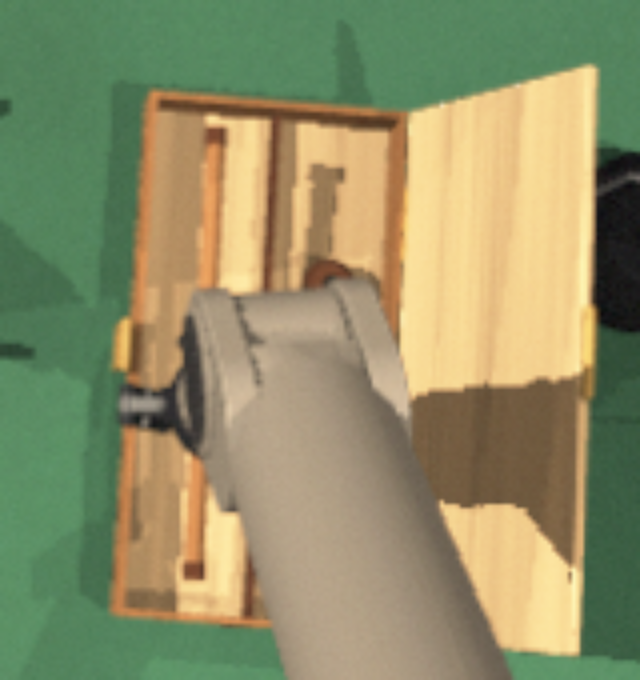

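The rod is centred over its lane, with its ends at crop (215,135) and (195,572). Next I lower it and release.

```bash
python3 -m crank '[[0,0.1,0.7,0,0,0],[0,0,0.7,0,0,0],[0,0,0.7,0,0,0],[0,0,0.7,0,0,0],[0,0,0.4,0,0,0],[0,0,0,0,0,0],[0,0,0,0,0,0]]'
python3 -m crank '[[0,0,0,0,0,0],[0,0,0,0,0,0],[0,0,0,0,0,0],[0,0,0,0,0,0],[0,0,0,0,0,0],[0,0,0,0,0,0]]' 0.4
python3 -m crank '[[0,0,-0.5,0,0,0],[0,0,-1,0,0,0],[0,0,-1,0,0,0],[0,0,-1,0,0,0],[0,0,-1,0,0,0],[0,0,-1,0,0,0],[0,0,-1,0,0,0],[0,0,-1,0,0,0],[0,0,-1,0,0,0],[0,0,-1,0,0,0],[0,0,-1,0,0,0],[0,0,-1,0,0,0]]'
python3 - <<'E'
from h import *
f=grab("side"); save(f,"s7.png",(310,140,530,320),3)
go((.474,-.136,.009,-3))
E
```

```text
clock: 44.0
tcp_pos: [0.4736, -0.1368, 0.0111]
orientation: [-3.14, 0.083, 0.003]
contact_force: [-2.2, 0.6, 2.1]
grip_width: 0.0094
gripper_force: 68.7
clock: 44.6
tcp_pos: [0.4742, -0.137, 0.0114]
orientation: [3.14, -0.083, 0.0]
contact_force: [0.4, -0.2, 0.4]
grip_width: 0.034
gripper_force: 0.0
clock: 45.8
tcp_pos: [0.4738, -0.1367, 0.2428]
orientation: [3.14, -0.083, 0.0]
contact_force: [0.3, -1.3, 1.1]
grip_width: 0.0343
gripper_force: 0.0
now 45.85 [ 0.4757 -0.1369  0.246 ] yaw -3.0 tilt 0.30 w 0.0341 gf 0.0 F [1.2 0.4 2.3]
turn z -0.000, shift units x -0.09 y -0.04 z 11.85
```

View pics/s7.png

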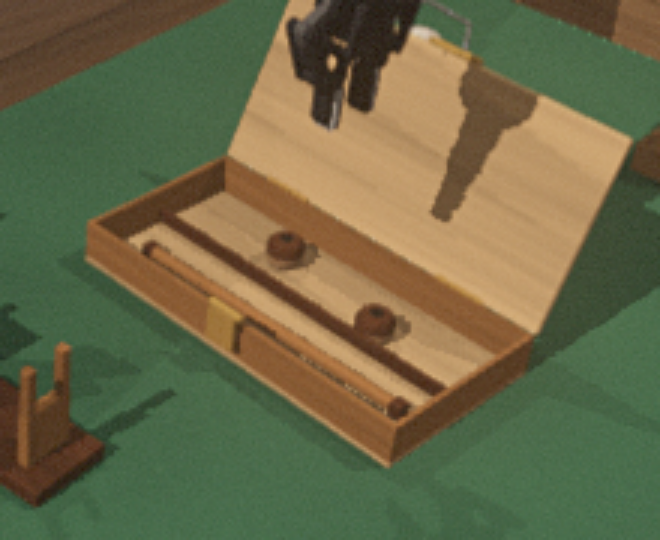

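Rod and beads all lie in their lanes, with the rod ends at crop (150,250) and (400,407). I'll check this numerically and locate the lantern before swinging the lid.

Run:
```python
from h import *
f=grab("side"); t=grab("top")
e=onz(f,np.array([[150,250],[400,407]])/3+[310,140],.0115); print("rod",e.round(3),e.mean(0).round(3))
print("beads",onz(f,np.array([[286,250],[375,324]])/3+[310,140],.018).round(3))
print("lantern",onz(t,np.array([[632,312]])/1.25,.04).round(3),"bulb",dep(t,np.array([[642,307]])/1.25).round(3),"glass",dep(t,np.array([[733,407]])/1.25).round(3))
go((.44,-.137,.31,-3),(.44,-.42,.31,-3),(.44,-.42,.17,-3),(.44,-.22,.17,-3))
```

```text
rod [[ 0.662 -0.144  0.011]
 [ 0.375 -0.135  0.011]] [ 0.518 -0.14   0.011]
beads [[ 0.572 -0.229  0.018]
 [ 0.45  -0.201  0.018]]
lantern [[ 0.607 -0.462  0.04 ]] bulb [[ 0.599 -0.442  0.152]] glass [[ 0.4   -0.653  0.089]]
now 45.95 [ 0.4748 -0.137   0.2429] yaw -3.0 tilt 0.18 w 0.0339 gf 0.0 F [-0.2  0.3 -0.6]
turn z -0.001, shift units x -1.74 y 0.09 z -3.35
turn z 0.000, shift units x 0.74 y 14.13 z -0.00
turn z 0.000, shift units x 0.00 y -0.00 z 7.00
turn z 0.000, shift units x -0.52 y -9.99 z -0.00
```

```bash
python3 -m crank '[[-0.85,0,-1,0,0,0],[-0.85,0,-1,0,0,0],[0,0,-1,0,0,0],[0,0,-0.4,0,0,0],[0.05,1,0,0,0,0],[0.05,1,0,0,0,0],[0.05,1,0,0,0,0],[0.05,1,0,0,0,0],[0.05,1,0,0,0,0],[0.05,1,0,0,0,0],[0.05,1,0,0,0,0],[0.05,1,0,0,0,0]]' 0
python3 -m crank '[[0.05,1,0,0,0,0],[0.05,1,0,0,0,0],[0.05,1,0,0,0,0],[0.05,1,0,0,0,0],[0.05,1,0,0,0,0],[0.05,1,0,0,0,0],[0,0,0,0,0,0]]'
python3 - <<'E'
from h import *
t=grab("top"); save(t,"t5.png",(340,190,540,360),4)
print("t2 beads",onz(t,np.array([[427,213],[422,320]])/3+[280,190],.025).round(3))
go((.44,-.42,.17,-3),(.44,-.22,.17,-3))
E
```

```text
clock: 47.15
tcp_pos: [0.4394, -0.2959, 0.3079]
orientation: [-3.139, 0.083, 0.003]
contact_force: [-0.1, -0.8, -0.6]
grip_width: 0.0001
gripper_force: 0.0
clock: 47.85
tcp_pos: [0.4382, -0.4192, 0.3088]
orientation: [3.139, -0.09, -0.001]
contact_force: [-0.1, -0.2, 0.6]
grip_width: 0.0001
gripper_force: 0.0
t2 beads [[ 0.573 -0.232  0.025]
 [ 0.474 -0.226  0.025]]
now 47.9 [ 0.4388 -0.4172  0.3088] yaw -3.2 tilt 0.03 w 0.0004 gf 0.0 F [ 0.2  0.8 -0.1]
turn z -0.004, shift units x 0.07 y 0.14 z 6.94
turn z 0.000, shift units x -0.52 y -9.99 z -0.00
```

View pics/t5.png

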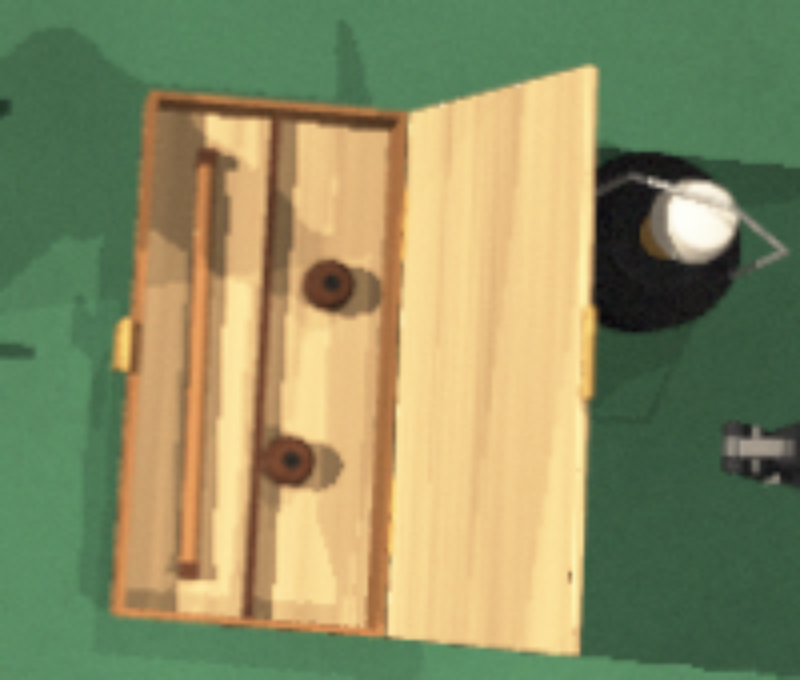

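In the top view the nearer bead has been knocked against the divider, at crop (290,460), and the other is at (329,284). The rod lies in its lane and the arm is behind the lid, clear of the lantern at (670,240). I'll check that the knocked bead still stands flat in the lane.

Run:
```python
from h import *
t=grab("top")
b=np.array([[329,284],[291,461]])/4+[340,190]
p=onz(t,b,.025); 
for q in b:
    d=t["depth"][int(q[1])-4:int(q[1])+5,int(q[0])-4:int(q[0])+5]
    uu,vv=np.meshgrid(np.arange(int(q[0])-4,int(q[0])+5),np.arange(int(q[1])-4,int(q[1])+5))
    z=dep(t,np.c_[uu.ravel(),vv.ravel()])[:,2].reshape(9,9); print((z*1000).round().astype(int))
C=onz(t,np.array([[152,93],[404,113],[383,630],[117,612]])/4+[340,190],.042); c=C.mean(0); ex=(C[0]+C[1]-C[2]-C[3])[:2]; ex/=np.linalg.norm(ex); ey=np.array([-ex[1],ex[0]])
print(c.round(4),np.degrees(np.arctan2(*ex[::-1])))
for q in p: d=(q-c)[:2]; print("case x,y",(d@ex).round(4),(d@ey).round(4),"lane y",(d@ey+.045).round(4))
```

```text
[[26 27 27 29 29 26 33 34 24]
 [33 31 29 37 35 26 27 25 28]
 [32 28 29 25 29 39 29 29 27]
 [32 31 31 31 28 27 31 31 27]
 [36 34 30 30 30 28 29 30 30]
 [29 28 33 36 32 29 30 26 32]
 [29 28 26 33 24 29 34 31 25]
 [33 24 28 32 31 31 25 29 28]
 [24 28 28 26 29 29 31 28 22]]
[[31 28 31 33 32 26 31 27 30]
 [29 24 24 30 34 34 30 30 25]
 [31 29 28 27 28 33 33 36 32]
 [28 36 31 32 30 35 27 32 32]
 [25 29 35 33 33 27 27 31 27]
 [30 31 32 30 32 28 33 26 34]
 [29 33 31 27 29 29 31 29 25]
 [25 27 34 29 30 26 27 32 29]
 [33 29 27 35 25 32 24 24 25]]
[ 0.5194 -0.1841  0.042 ] -3.5099773994795
case x,y 0.0559 -0.0444 lane y 0.0006
case x,y -0.0679 -0.0244 lane y 0.0206
```

The knocked bead stands flat at lane y ≈ +21 mm, inside the 30 mm limit. Now I swing the lid.

```bash
python3 -m crank '[[0,0.14,1,0,0,0],[0,0,1,0,0,0],[0,0,1,0,0,0],[0,0,1,0,0,0],[0,0,1,0,0,0],[0,0,1,0,0,0],[0,0,1,0,0,0],[0,0,0,0,0,0]]'
python3 -m crank '[[0,-0.5,0,0,0,0],[0,-0.5,0,0,0,0],[0,-0.5,0,0,0,0],[0,-0.5,0,0,0,0],[0,-0.5,0,0,0,0],[0,-0.5,0,0,0,0],[0,-0.5,0,0,0,0],[0,-0.5,0,0,0,0],[0,-0.5,0,0,0,0],[0,-0.5,0,0,0,0]]'
python3 -m crank '[[0,-0.5,0,0,0,0],[0,-0.5,0,0,0,0],[0,-0.5,0,0,0,0],[0,-0.5,0,0,0,0],[0,-0.5,0,0,0,0],[0,-0.5,0,0,0,0],[0,-0.5,0,0,0,0],[0,-0.5,0,0,0,0],[0,-0.5,0,0,0,0],[0,-0.5,0,0,0,0]]'
python3 -m crank '[[0,0,0,0,0,0],[0,0,0,0,0,0],[0,0,0,0,0,0],[0,0,0,0,0,0],[0,0,0,0,0,0],[0,0,0,0,0,0],[0,0,0,0,0,0],[0,0,0,0,0,0],[0,0,0,0,0,0],[0,0,0,0,0,0]]'
python3 - <<'E'
from h import *
f=grab("side"); save(f,"s8.png",(310,100,570,320),3)
go((.44,-.22,.17,-3))
E
```

```text
clock: 48.75
tcp_pos: [0.4382, -0.416, 0.1668]
orientation: [-3.137, 0.08, 0.006]
contact_force: [0.3, 0.2, -0.2]
grip_width: 0.0002
gripper_force: 0.0
clock: 49.75
tcp_pos: [0.4451, -0.328, 0.1775]
orientation: [3.125, -0.094, 0.011]
contact_force: [-20.6, -15.8, 60.5]
grip_width: -0.0003
gripper_force: 32.1
clock: 50.75
tcp_pos: [0.4491, -0.2176, 0.1687]
orientation: [-3.14, 0.083, 0.002]
contact_force: [0.1, -0.4, -0.9]
grip_width: -0.0
gripper_force: 0.1
clock: 51.75
tcp_pos: [0.4498, -0.2186, 0.1693]
orientation: [3.14, -0.083, 0.0]
contact_force: [0.1, -0.1, 0.8]
grip_width: 0.0002
gripper_force: 0.0
now 51.8 [ 0.4499 -0.2186  0.1693] yaw -3.0 tilt 0.01 w 0.0000 gf 0.0 F [0.4 1.2 0.2]
turn z -0.001, shift units x -0.49 y 0.10 z -0.03
```

View pics/s8.png

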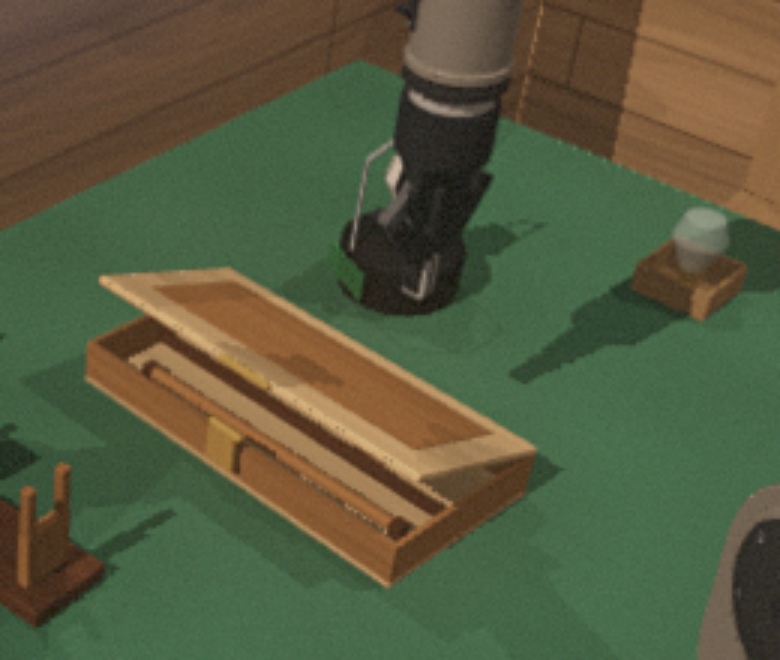

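The lid is past upright and sinking, and the rod is still in place. There was a 60 N wrist peak at first contact, below the limit. I wait and go above the free edge.

```bash
python3 -m crank '[[0.8,-1,0,0,0,0],[0.8,-1,0,0,0,0],[0.8,-1,0,0,0,0],[0.8,-1,0,0,0,0],[0.2,-0.8,0,0,0,0],[0,0,0,0,0,0],[0,0,0,0,0,0],[0,0,0,0,0,0],[0,0,0,0,0,0],[0,0,0,0,0,0],[0,0,0,0,0,0],[0,0,0,0,0,0]]'
python3 -m crank '[[0,0,0,0,0,0],[0,0,0,0,0,0],[0,0,0,0,0,0],[0,0,0,0,0,0],[0,0,0,0,0,0],[0,0,0,0,0,0],[0,0,0,0,0,0],[0,0,0,0,0,0],[0,0,0,0,0,0],[0,0,0,0,0,0],[0,0,0,0,0,0],[0,0,0,0,0,0]]'
python3 -m crank '[[0,0,0,0,0,0],[0,0,0,0,0,0],[0,0,0,0,0,0],[0,0,0,0,0,0],[0,0,0,0,0,0],[0,0,0,0,0,0],[0,0,0,0,0,0],[0,0,0,0,0,0],[0,0,0,0,0,0],[0,0,0,0,0,0],[0,0,0,0,0,0],[0,0,0,0,0,0]]'
python3 - <<'E'
from h import *
f=grab("side")
C=onz(f,np.array([[102,275],[415,478]])/3+[310,100],.1); t=grab("top")
for u,v in ((385,225),(374,300),(376,330)):
    uu,vv=np.meshgrid(range(u-3,u+4),range(v-3,v+4)); print(np.median(dep(t,np.c_[uu.ravel(),vv.ravel()]),0).round(4))
go((.523,-.118,.08,-3))
E
```

```text
clock: 53.0
tcp_pos: [0.5227, -0.1266, 0.1693]
orientation: [3.14, -0.084, 0.0]
contact_force: [-0.2, -0.1, -0.6]
grip_width: -0.0003
gripper_force: 0.0
clock: 54.2
tcp_pos: [0.5228, -0.1263, 0.1693]
orientation: [3.14, -0.083, 0.0]
contact_force: [-0.2, -0.2, 0.2]
grip_width: 0.0003
gripper_force: 0.0
clock: 55.4
tcp_pos: [0.5228, -0.1263, 0.1693]
orientation: [-3.14, 0.083, -0.0]
contact_force: [0.7, -0.3, 0.1]
grip_width: -0.0002
gripper_force: 0.0
[ 0.6648 -0.1239  0.0608]
[ 0.4602 -0.0947  0.0606]
[ 0.3814 -0.1004  0.0598]
now 55.5 [ 0.5228 -0.1263  0.1693] yaw -3.0 tilt 0.00 w -0.0001 gf 0.0 F [ 0.5 -1.3 -0.2]
turn z -0.001, shift units x -0.01 y -0.41 z 4.47
```

The lid rests on the catch, with its top at about 61 mm near the edge. Now I press gently.

```bash
python3 -m crank '[[0,-0.4,1,0,0,0],[0,0,1,0,0,0],[0,0,1,0,0,0],[0,0,1,0,0,0],[0,0,0.7,0,0,0],[0,0,0.2,0,0,0],[0,0,0,0,0,0]]'
python3 -m crank '[[0,0,0.15,0,0,0],[0,0,0.1,0,0,0],[0,0,0.1,0,0,0],[0,0,0.1,0,0,0],[0,0,0,0,0,0],[0,0,0,0,0,0]]'
python3 -m crank '[[0,0,0.1,0,0,0],[0,0,0.1,0,0,0],[0,0,0.1,0,0,0],[0,0,0,0,0,0]]'
```

```text
clock: 56.2
tcp_pos: [0.5231, -0.1182, 0.071]
orientation: [-3.14, 0.083, 0.001]
contact_force: [0.6, -0.1, 0.4]
grip_width: 0.0002
gripper_force: 0.0
clock: 56.8
tcp_pos: [0.5232, -0.1183, 0.0624]
orientation: [3.14, -0.083, 0.0]
contact_force: [0.2, -0.3, 0.7]
grip_width: 0.0001
gripper_force: 0.0
clock: 57.2
tcp_pos: [0.523, -0.1184, 0.0559]
orientation: [3.14, -0.083, -0.001]
contact_force: [-1.0, -0.7, 0.4]
grip_width: -0.0006
gripper_force: 0.0
```

```bash
python3 -m crank '[[0,0,0.1,0,0,0],[0,0,0.1,0,0,0],[0,0,0.1,0,0,0],[0,0,0,0,0,0]]'
python3 -m crank '[[0,0,0.1,0,0,0],[0,0,0.05,0,0,0],[0,0,0,0,0,0],[0,0,0,0,0,0]]'
```

```text
clock: 57.6
tcp_pos: [0.5232, -0.1184, 0.0502]
orientation: [3.14, -0.083, -0.0]
contact_force: [0.3, -0.3, 0.0]
grip_width: 0.0001
gripper_force: 0.0
clock: 58.0
tcp_pos: [0.5234, -0.1184, 0.0497]
orientation: [3.139, -0.083, 0.0]
contact_force: [-9.4, 1.9, 28.1]
grip_width: 0.0001
gripper_force: 14.2
```

```bash
python3 -m crank '[[0,0,-0.5,0,0,0],[0,0,-1,0,0,0],[0,0,-1,0,0,0],[0,0,-1,0,0,0],[0,0,-1,0,0,0],[0,0,-1,0,0,0],[0,0,-1,0,0,0],[0,0,-1,0,0,0],[0,0,-1,0,0,0],[0,0,0,0,0,0],[0,0,0,0,0,0],[0,0,0,0,0,0]]'
python3 - <<'E'
from h import *
t=grab("top")
for u,v in ((385,225),(380,240),(374,300),(376,330)):
    uu,vv=np.meshgrid(range(u-3,u+4),range(v-3,v+4)); print(np.median(dep(t,np.c_[uu.ravel(),vv.ravel()]),0).round(4))
f=grab("side"); save(f,"s9.png",(310,140,530,320),3); go()
E
```

```text
clock: 59.2
tcp_pos: [0.5225, -0.1183, 0.2161]
orientation: [-3.14, 0.083, 0.003]
contact_force: [0.6, 0.1, -0.2]
grip_width: 0.0002
gripper_force: 0.0
[ 0.6673 -0.1259  0.0479]
[ 0.6249 -0.1119  0.0483]
[ 0.461  -0.0962  0.0463]
[ 0.3815 -0.1016  0.0487]
now 59.3 [ 0.5226 -0.1183  0.2162] yaw -3.0 tilt 0.11 w -0.0004 gf 0.0 F [-0.2 -0.4 -0.4]
```

View pics/s9.png

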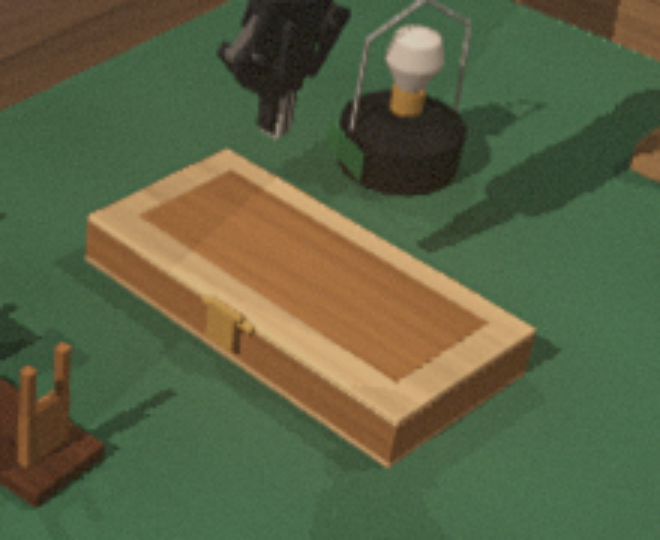

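The lid is flat and latched under the catch at crop (225,320), its top at about 48 mm, and the arm is clear of everything.

```bash
python3 -c "
from bench import r
print(r.hand_in())"
```

```text
the job is handed in; nothing more can be done
None
```

The rod and both brown beads are packed in their lanes, the lid is latched, and the job is handed in at about 59 s on the robot's clock; no verdict came back.

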